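# Drop the stay and lower the stock case lid

### The arm

A 6-joint arm with a two-finger parallel gripper is mounted at the origin on the work surface. World frame = base frame: x ahead of the robot, y to its left, z up, the work surface at z = 0. Lengths are in m, angles in rad, forces in N, time in s.
With the tool pointing down it reaches from about 0.35 to 0.85 m from the base axis. Payload 8.1 kg.
Tool frame: the origin (TCP) lies at the very end of the fingers, on their centre line; the grasp point (between the pads) lies 19 mm behind it (robot.pinch_z is the distance from the TCP to the grasp point, in m); y points along the fingers, x is the direction in which the jaws open and shut, and the axes are right-handed (so a half turn about y gives the same grasp; the last joint's range is limited). The gripper opens to 93 mm and grips with 3 to 60 N. Pads are 15 mm wide; open, the fingers measure 128 mm over their backs; the gripper's body (75 mm by 188 mm) begins 65 mm behind the grasp point.
Start: joints at [-1.217, 0.13, 1.488, -0, 1.523, -0.085], TCP at [0.255, -0.543, 0.219] pointing down, gripper open.
Joint ranges: [-2.96, 2.96], [-0.89, 2.26], [0.02, 2.5], [-1.34, 4.48], [0, 2.73], [-2.66, 2.66]. Speed limits (rad/s): [2.39, 2.39, 2.79, 3.14, 3.14, 3.14].

### API

Orientations are given as a rotation vector (axis times angle).
In Python, from plant import robot gives the robot as it stands.
- The arm moves only by the shell command python3 -m inch 'ROWS' [FORCE]. ROWS is JSON, a list of rows, each a list of 5 numbers: the closure, from -1 (fully open) to 1 (shut), then the shift along the world's x, y, z in m, then the turn about the world's z in rad. A call has 1 to 8 rows; each row is the pose to reach, as a shift and turn from the pose measured when the call began; what a row does not reach only later rows make up. A row lasts 1/8 s, in which the tool goes at most 62.5 mm and 10.7 degrees, less where a joint would pass 70% of its speed; a pose out of reach is approached as far as the arm can. A call with a gripper value outside its range is refused whole. The fingers move at their own pace and stop on an object; FORCE is the grip in N (left out, the last holds). Time passes only in rows, so rows that repeat a pose let the fingers close. It gives the time, the measured TCP pose, the force and the opening at its end, in the units of the state.
- robot.read_state(): the state, without advancing time (a new reading comes with each control period).
- robot.read_camera(name): name is "side" or "top"; returns a dict with "color" (420x560x3 uint8, red, green, blue), "mtx" (3x3 intrinsics, pixels), "R" (3x3) and "t" (3): a world point X has camera coordinates R X + t. Camera axes: x right, y down, z forward; pixel columns grow to the right and rows downward; lengths in m; the calibration is good to about 2 mm. A picture is of the moment at which its call begins. There is no depth.
- robot.close_job(): hands the job in, once; it reports no verdict.
The state is a dict: "t": time; "q": joint angles; "dq": joint speeds; "joint_torque": joint torques, N m; "tool_pos": TCP position; "orientation": TCP orientation; "force": force on the tool from outside, world axes, zero at the start; "wrist_torque": the same for the moment, N m; "opening": finger opening in m.
Only numpy, scipy, OpenCV 4.12 (cv2) and the standard library are available. Lean on these libraries where they do the work, as an engineer would, in place of code of your own. Each camera call takes 0.05 s, during which the arm holds its last target. There are 200 camera calls.

### The job

The lid of the key stock case is propped open on its stay rod; close it without letting it slam. Reach in under the front lip, push the rod over to the right with the fingertips so that it folds down, catch the dropping lid on the back of the fingers while it is still well open, then lower it gently until it is fully shut and come away. Do not grip or lift anything, do not swing the lid further open, and leave the bin, the carton and the padlock where they are.

Things in the scene. Friction and masses are not known exactly. Their poses are not given: they have to be found in the camera images.
- case: Grey steel stock case fixed to the bench: open tray 225 deep (x) x 360 wide (y) x 90 mm high, yellow bins of key blanks inside. Origin: centre of the underside, on the bench; x from its front (robot's side) to its back, y to its left as seen from the robot, z up. Front wall's outer face at x = -110 mm. Latch plate on the front at y = 0, z = 45 stands out 11 mm.
- lid_hinge (a point): Middle of the lid's hinge line, at the back rim: x = +115, y = 0, z = 90 mm in the case frame. The line runs along the case's y.
- lid (a joint): Lid hinge (rad): 0 = shut on the rim, grows as the front edge rises; propped at about 0.79 at the start, stop at 1.25. The lid is a 360 mm wide steel frame with a clear pane, 8 mm thick, 0.36 to 0.6 kg (about 3 N at the lip); it falls freely when nothing holds it. Its underside lies in the plane of the hinge line, on the rim at z = 90 mm when shut.
- lip (a point): Middle of the lid's front lip, 250 mm from the hinge line, in the plane of the lid's underside. The lip runs the full width as a rolled edge of radius 5 mm, centred 5 mm behind and 5 mm above this point (lid lying shut); it overhangs the front wall by 25 mm. The steel front rail is 49 mm deep. In the case frame at lid angle q: x = 115 - 250 cos q, z = 90 + 250 sin q (mm).
- stay (a joint): Hinge of the stay rod (rad): 0 = standing, propping the lid (0.19 rad back towards the lid hinge, 0.05 rad to the left, so it stays put under load); grows as the rod folds to the right as the robot sees it (case -y) to about 1.6, lying along the inside of the front wall. A few newtons sideways near its top start it; from about 0.2 to 0.3 rad the lid's weight drives it on and it falls flat by itself.
- stay_foot (a point): Foot pivot of the stay rod, inside the front wall near its left end: x = -94, y = 100, z = 68 mm in the case frame.
- stay_tip (a point): Centre of the 12 mm red ball tip of the stay rod (rod 8 mm thick, its red top end 11, 192 mm from foot to tip). Standing, it bears on the underside of the lid's front rail about 10 mm behind the lip, 110 mm left of the lid's middle; some 60 mm of free lip are left of it. Fingertips some 30 mm past the lip, close under it, meet the rod.
- bin: Loose yellow bin of key blanks, 140 x 100 x 75 mm high, beside the case; origin at the centre of its underside. Leave alone.
- carton: Loose cardboard carton, 110 x 85 x 70 mm high, beside the case; origin at the centre of its underside. Leave alone.
- padlock: Loose brass padlock lying flat in front of the right half of the case, 80 x 50 x 22 mm high; origin at the underside, at the middle of its body. Leave alone.

How it is judged:
By the outcome, as a careful person would: the job done as asked, in the order asked, and still so for the second after the job is handed in, with the robot touching nothing.
It also fails if it takes over 42 s, if anything falls off the work surface, if the arm or the gripper's body presses on something with over 40 N, if the wrist force passes 120 N, or if a joint passes its speed limit or range.

## Working session

There is one attempt and no reset: what is moved stays moved. The work goes in short steps, Python scripts to look and compute and a shell command to move; the robot and the scene stay as the last step left them, time stands still between calls to the robot, and variables do not carry over. Pictures are saved under pics/ and viewed, about 8 in all and at most 12, crops included, and the job is handed in when it is done.

```bash
ls; mkdir -p pics
python3 - <<'E'
from plant import robot
import cv2
s=robot.read_state();print({k:s[k] for k in('t','tool_pos','orientation','force','opening')})
for n in('side','top'):
    c=robot.read_camera(n);cv2.imwrite(f'pics/{n}0.png',c['color'][:,:,::-1]);print(n,c['mtx'].tolist(),c['R'].round(4).tolist(),c['t'])
E
```

```text
pics
{'t': 0.0, 'tool_pos': array([ 0.25470665, -0.54260494,  0.21756848]), 'orientation': array([-1.38423197,  0.88132371, -0.87885248]), 'force': array([ 0.20916152, -0.36428653,  0.63502935]), 'opening': 0.09314251367928943}
side [[399.79113167345446, 0.0, 281.41536498694364], [0.0, 399.79113167345446, 205.08093348890412], [0.0, 0.0, 1.0]] [[0.987, -0.1609, 0.0011], [-0.1235, -0.7619, -0.6359], [0.1032, 0.6274, -0.7718]] [-0.6265198   0.1529544   1.08734118]
top [[439.00038387736606, 0.0, 279.03032740982127], [0.0, 439.00038387736606, 208.78386257902028], [0.0, 0.0, 1.0]] [[-0.015, -0.9999, -0.0035], [-0.9763, 0.0154, -0.216], [0.2161, 0.0002, -0.9764]] [-0.03547347  0.66426081  1.18581345]
```

View pics/side0.png

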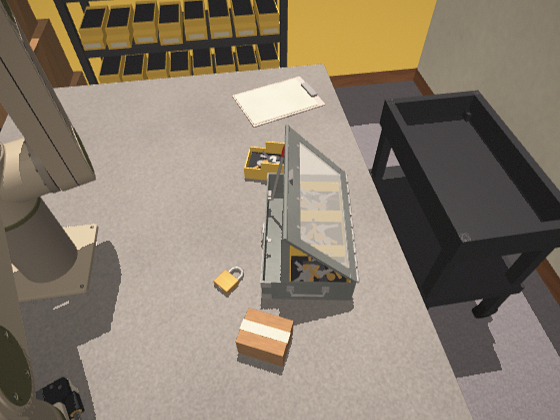

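View pics/top0.png

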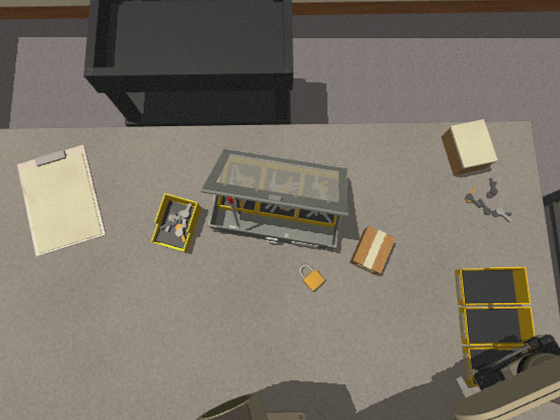

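```bash
cat > h.py <<'E'
import numpy as np, cv2
from plant import robot
def ray(c,u,v):
    d=np.linalg.inv(c['mtx'])@[u,v,1]; return -c['R'].T@c['t'], c['R'].T@d
def onz(c,u,v,z):
    o,d=ray(c,u,v); return o+d*(z-o[2])/d[2]
def tri(ca,pa,cb,pb):
    o1,d1=ray(ca,*pa);o2,d2=ray(cb,*pb)
    d1/=np.linalg.norm(d1);d2/=np.linalg.norm(d2)
    s=np.linalg.lstsq(np.c_[d1,-d2],o2-o1,rcond=None)[0]
    a,b=o1+s[0]*d1,o2+s[1]*d2
    return (a+b)/2,np.linalg.norm(a-b)
def proj(c,X):
    p=c['mtx']@(c['R']@np.asarray(X)+c['t']); return p[:2]/p[2]
E
python3 - <<'E'
from h import *
from scipy.spatial.transform import Rotation as Ro
s=robot.read_state();print(Ro.from_rotvec(s['orientation']).as_matrix().round(3))
print([a for a in dir(robot) if a[0]!='_'], robot.pinch_z)
S=robot.read_camera('side')['color'];T=robot.read_camera('top')['color']
a=cv2.resize(S[115:305,200:365],None,fx=3.1,fy=3.1,interpolation=cv2.INTER_CUBIC)
b=cv2.resize(T[140:300,145:400],None,fx=3.1,fy=3.1,interpolation=cv2.INTER_CUBIC)
cv2.imwrite('pics/s1.png',a[:,:,::-1]);cv2.imwrite('pics/t1.png',b[:,:,::-1])
E
```

```text
[[ 0.425 -0.001  0.905]
 [-0.905  0.002  0.425]
 [-0.002 -1.     0.   ]]
['IKError', 'close_job', 'pinch_z', 'read_camera', 'read_state'] 0.0188
```

View pics/s1.png

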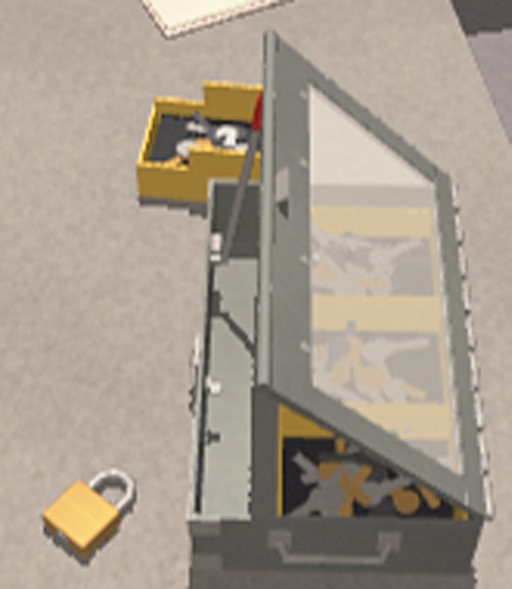

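View pics/t1.png

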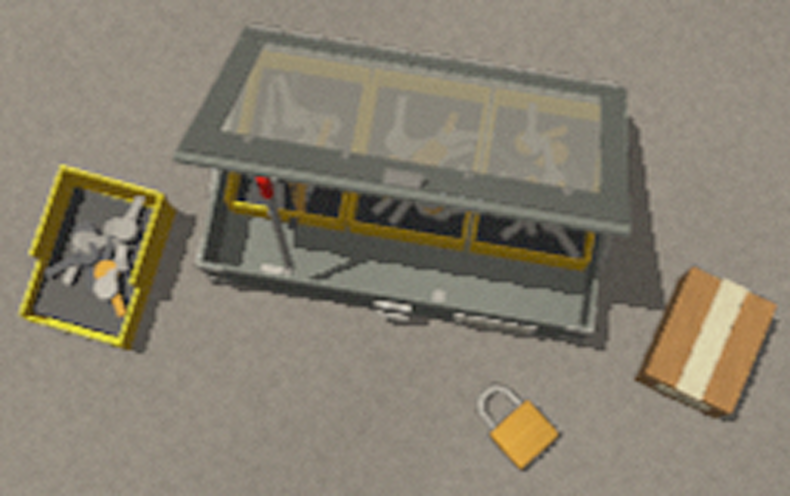

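```bash
cat > m.py <<'E'
from h import *
from scipy.optimize import least_squares
S=robot.read_camera('side');T=robot.read_camera('top')
k=3.1
t=lambda u,v:(145+(u+.5)/k-.5,140+(v+.5)/k-.5); s=lambda u,v:(200+(u+.5)/k-.5,115+(v+.5)/k-.5)
P={'lipL':(s(267,33),t(177,157)),'lipR':(s(264,386),t(630,231)),'hinL':(s(453,178),t(250,27)),'hinR':(s(490,516),t(625,88))}
for n,(a,b) in P.items(): print(n,*tri(S,a,T,b))
for c,n in((S,'s'),(T,'t')):
    h=cv2.cvtColor(c['color'],cv2.COLOR_RGB2HSV); m=(((h[...,0]<6)|(h[...,0]>174))&(h[...,1]>170)&(h[...,2]>90)).astype('uint8')
    L=cv2.connectedComponentsWithStats(m); print(n,[(x[4],x[:4].tolist(),L[3][i].round(1)) for i,x in enumerate(L[2]) if i and x[4]>8])
# front rim corners on z=.09
for p in((203,268),(593,330)): print('rim top',onz(T,*t(*p),.09))
for p in((210,182),(190,518)): print('rim side',onz(S,*s(*p),.09))
def X(p,q,x,y,z):
    c,n=np.cos(p[2]),np.sin(p[2]); return [p[0]+c*x-n*y,p[1]+n*x+c*y,z]
def f(p):
    q=p[3];r=[]
    for n,(a,b) in P.items():
        y=.18 if n[-1]=='L' else -.18
        W=X(p,q,.115-.25*np.cos(q)+.003,y,.09+.25*np.sin(q)+.003) if n[:3]=='lip' else X(p,q,.115+.004,y,.097)
        r+=[*(proj(S,W)-a),*(proj(T,W)-b)]
    for q_,y in(((203,268),.18),((593,330),-.18)): r+=[*(proj(T,X(p,0,-.11,y,.09))-t(*q_))]
    for q_,y in(((210,182),.18),((190,518),-.18)): r+=[*(proj(S,X(p,0,-.11,y,.09))-s(*q_))]
    return r
z=least_squares(f,[.6,.05,-.1,.79],loss='soft_l1');print(z.x,np.round(f(z.x),1))
for n,w in dict(lip=X(z.x,0,.115-.25*np.cos(z.x[3]),0,.09+.25*np.sin(z.x[3])),foot=X(z.x,0,-.094,.1,.068),rod205=X(z.x,0,-.068,.107,.205)).items(): print(n,np.round(w,4))
E
python3 m.py
```

```text
lipL [0.66940929 0.14184045 0.26693733] 0.0005801868973861723
lipR [ 0.60598373 -0.21113176  0.26640221] 0.0022765379868477796
hinL [0.84070655 0.10707218 0.09938855] 0.00292700882323585
hinR [ 0.77661305 -0.24054501  0.09532518] 0.002508364942402826
s [(np.int32(20), [281, 146, 3, 11], array([282.4, 152. ]))]
t [(np.int32(22), [228, 197, 5, 7], array([230. , 199.7]))]
rim top [0.61308473 0.14809124 0.09      ]
rim top [ 0.5513036  -0.20189562  0.09      ]
rim side [0.61709499 0.14789825 0.09      ]
rim side [ 0.55252109 -0.20250217  0.09      ]
[ 0.69232691 -0.04587136 -0.17920613  0.79546917] [-0.3 -1.3 -0.2  0.1 -1.3 -0.5  1.  -0.2 -0.6 -0.  -0.9 -0.5  0.3  1.1
  1.3 -0.9 -1.  -1.1  0.5 -0.3 -0.4 -0.7 -0.2  0.4]
lip [ 0.6333 -0.0352  0.2685]
foot [0.6177 0.0693 0.068 ]
rod205 [0.6445 0.0715 0.205 ]
```

```bash
python3 -m inch '[[1,0.01,0.03,0.01,-0.1],[1,0.04,0.08,0.02,-0.2],[1,0.06,0.13,0.03,-0.3],[1,0.08,0.18,0.03,-0.4],[1,0.1,0.23,0.03,-0.5],[1,0.125,0.28,0.03,-0.6],[1,0.15,0.33,0.03,-0.618],[1,0.165,0.365,0.03,-0.618]]' 20
```

```text
t: 1.3
tool_pos: [0.4206, -0.1758, 0.2485]
orientation: [-1.118, 1.339, -1.339]
force: [-0.2, -0.6, -0.2]
opening: 0.0175
```

```bash
python3 -m inch '[[1,0.025,0.05,0,0],[1,0.045,0.1,-0.005,0],[1,0.07,0.15,-0.01,0],[1,0.09,0.2,-0.015,0],[1,0.115,0.25,-0.02,0],[1,0.135,0.295,-0.03,0],[1,0.141,0.306,-0.0385,0],[1,0.141,0.306,-0.0385,0]]'
python3 - <<'E'
from h import *
from scipy.spatial.transform import Rotation as Ro
s=robot.read_state();print(Ro.from_rotvec(s['orientation']).as_matrix().round(3),s['force'],s['opening'])
S=robot.read_camera('side')['color'];T=robot.read_camera('top')['color']
a=cv2.resize(S[60:260,160:340],None,fx=2.2,fy=2.2,interpolation=cv2.INTER_CUBIC)
b=cv2.resize(T[130:330,150:330],None,fx=2.2,fy=2.2,interpolation=cv2.INTER_CUBIC)
cv2.imwrite('pics/c2.png',np.hstack([a,b])[:,:,::-1])
E
```

```text
t: 2.3
tool_pos: [0.5609, 0.1302, 0.2087]
orientation: [-1.122, 1.339, -1.338]
force: [-0.6, 0.2, -0.0]
opening: 0.0006
[[-0.176 -0.001  0.984]
 [-0.984 -0.    -0.176]
 [ 0.    -1.    -0.001]] [-0.56858394  0.15451443 -0.03622604] 0.0006251209820408632
```

View pics/c2.png

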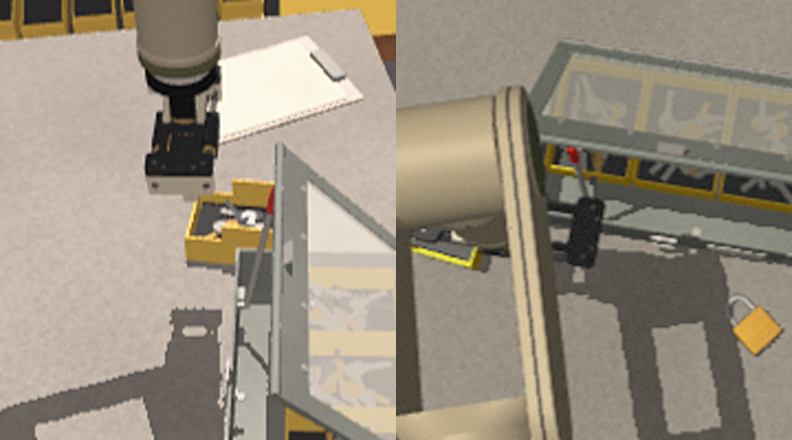

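Run:
```python
from h import *
s=robot.read_state();p=s['tool_pos']
for n,(x0,y0) in dict(side=(160,60),top=(150,130)).items():
    c=robot.read_camera(n)
    for h in(0,.019,.084,.18): print(n,h,proj(c,p+[0,0,h]).round(1),((proj(c,p+[0,0,h])-[x0,y0])*2.2).round())
    if n=='top': b=cv2.resize(c['color'][190:270,195:275],None,fx=7,fy=7,interpolation=cv2.INTER_CUBIC)
    else: a=cv2.resize(c['color'][90:170,205:285],None,fx=7,fy=7,interpolation=cv2.INTER_CUBIC)
cv2.imwrite('pics/c3.png',cv2.resize(np.hstack([a,b])[:,:,::-1],(800,400)))
```

```text
side 0 [246.5 149.4] [190. 197.]
side 0.019 [246. 144.] [189. 185.]
side 0.084 [244.2 124.4] [185. 142.]
side 0.18 [241.3  91.6] [179.  69.]
top 0 [209.9 237.8] [132. 237.]
top 0.019 [208.6 236.6] [129. 235.]
top 0.084 [204.2 232.3] [119. 225.]
top 0.18 [196.4 224.9] [102. 209.]
```

View pics/c3.png

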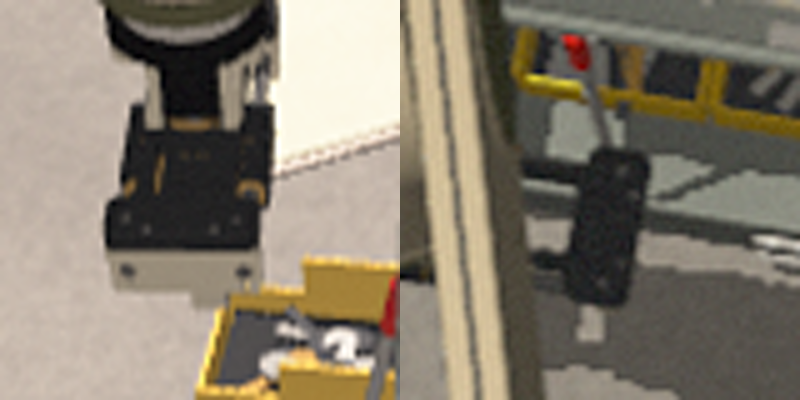

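```bash
python3 -m inch '[[1,0.02,-0.004,-0.004,0],[1,0.04,-0.007,-0.009,0],[1,0.06,-0.011,-0.009,0],[1,0.075,-0.0135,-0.009,0],[1,0.082,-0.0148,-0.009,0],[1,0.0863,-0.0156,-0.009,0],[1,0.0863,-0.0156,-0.009,0]]'
python3 - <<'E'
from h import *
s=robot.read_state();print(s['tool_pos'],s['force'])
S=robot.read_camera('side');T=robot.read_camera('top')
a=cv2.resize(S['color'][80:240,230:330],None,fx=3.6,fy=3.6,interpolation=cv2.INTER_CUBIC)
b=cv2.resize(T['color'][140:300,180:280],None,fx=3.6,fy=3.6,interpolation=cv2.INTER_CUBIC)
cv2.imwrite('pics/c4.png',np.hstack([a,b])[:,:,::-1])
E
```

```text
t: 3.38
tool_pos: [0.6479, 0.1129, 0.2019]
orientation: [-1.117, 1.34, -1.341]
force: [0.5, -0.8, 0.5]
opening: 0.0004
[0.64787143 0.11294193 0.20187685] [ 0.50157556 -0.80442405  0.52163501]
```

View pics/c4.png

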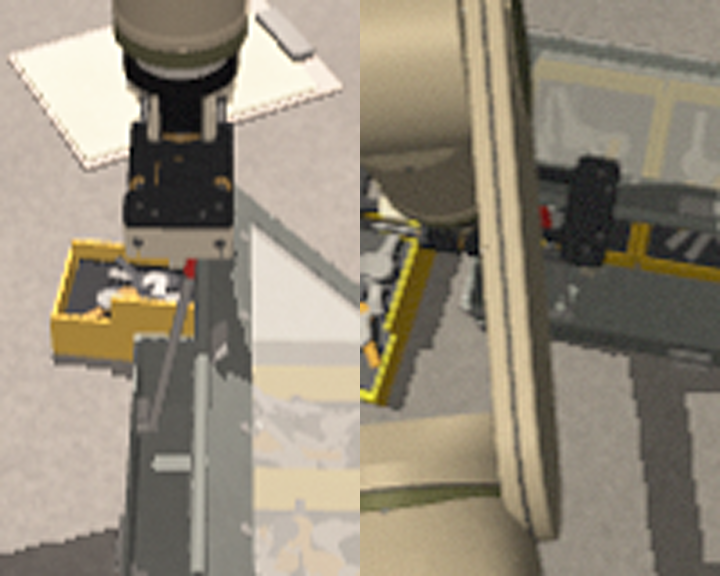

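```bash
python3 -m inch '[[1,-0.001,-0.007,0,0],[1,-0.0025,-0.014,0,0],[1,-0.0035,-0.019,0,0],[1,-0.0043,-0.024,0,0],[1,-0.0052,-0.029,0,0]]'
```

```text
t: 4.1
tool_pos: [0.6424, 0.0839, 0.2018]
orientation: [-1.117, 1.339, -1.341]
force: [-0.2, -0.4, 0.1]
opening: 0.0004
```

```bash
cat > red.py <<'E'
from h import *
s=robot.read_state()
d=s['tool_pos']-[.6923,-.0459,0];c,n=np.cos(.1792),np.sin(.1792)
print('t',s['t'],'case xyz mm',np.round([1e3*(c*d[0]-n*d[1]),1e3*(n*d[0]+c*d[1]),1e3*d[2]],1),'F case',np.round([c*s['force'][0]-n*s['force'][1],n*s['force'][0]+c*s['force'][1],s['force'][2]],1))
for nm in('side','top'):
    c=robot.read_camera(nm)
    h=cv2.cvtColor(c['color'],cv2.COLOR_RGB2HSV); m=(((h[...,0]<6)|(h[...,0]>174))&(h[...,1]>150)&(h[...,2]>70)).astype('uint8')
    L=cv2.connectedComponentsWithStats(m); print(nm,[(int(x[4]),x[:4].tolist(),L[3][i].round(1).tolist()) for i,x in enumerate(L[2]) if i and x[4]>4])
    globals()[nm]=c['color']
import sys
if len(sys.argv)>1:
    a=cv2.resize(side[100:260,220:340],None,fx=3.3,fy=3.3,interpolation=cv2.INTER_CUBIC)
    b=cv2.resize(top[140:300,190:310],None,fx=3.3,fy=3.3,interpolation=cv2.INTER_CUBIC)
    cv2.imwrite(f'pics/{sys.argv[1]}.png',np.hstack([a,b])[:,:,::-1])
E
python3 red.py c5
```

```text
t 4.1 case xyz mm [-72.2 118.8 201.8] F case [-0.1 -0.4  0.1]
side []
top []
```

View pics/c5.png

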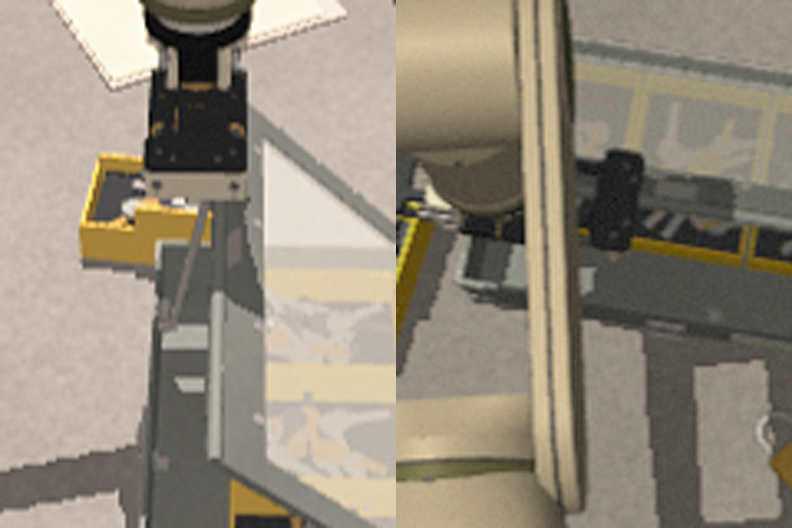

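```bash
python3 -m inch '[[1,-0.0007,-0.004,0,0],[1,-0.0014,-0.008,0,0],[1,-0.0014,-0.008,0,0]]';python3 -c "
from plant import robot
print(robot.read_state()['force'])"
```

```text
t: 4.58
tool_pos: [0.641, 0.0752, 0.2019]
orientation: [-1.117, 1.34, -1.342]
force: [-0.2, 0.3, -0.4]
opening: 0.0002
[-0.20816293  0.288747   -0.42158495]
```

Run:
```python
from h import *
S=robot.read_camera('side');T=robot.read_camera('top')
def case(p):
    d=p-[.6923,-.0459,0];c,n=np.cos(.1792),np.sin(.1792);return np.round([1e3*(c*d[0]-n*d[1]),1e3*(n*d[0]+c*d[1]),1e3*d[2]],1)
p,e=tri(S,(282.4,152),T,(230,199.7));print(case(p),e)
def W(x,y,z):
    c,n=np.cos(.1792),np.sin(.1792);return np.array([.6923+c*x-n*-0-(-n)*0+ n*y,-.0459-n*x+c*y,z])
for n,w in dict(foot=W(-.094,.1,.068),tip=W(-.0573,.11,.257),mid=W(-.0757,.105,.162)).items(): print(n,proj(S,w).round(1),proj(T,w).round(1))
for h in(0,.04,.08): print(proj(S,robot.read_state()['tool_pos']+[0,0,h]).round(1))
a=cv2.resize(S['color'][115:215,235:335],None,fx=7,fy=6,interpolation=cv2.INTER_CUBIC)
cv2.imwrite('pics/c6.png',a[:,:,::-1])
```

```text
[-62.5 112.7 236.6] 0.0030272634842675615
foot [271.6 198.3] [239.  225.5]
tip [285.  146.6] [230.6 196.5]
mid [277.9 174.3] [235.1 212.2]
[279.2 162.2]
[279.2 150.9]
[279.1 138.8]
```

View pics/c6.png

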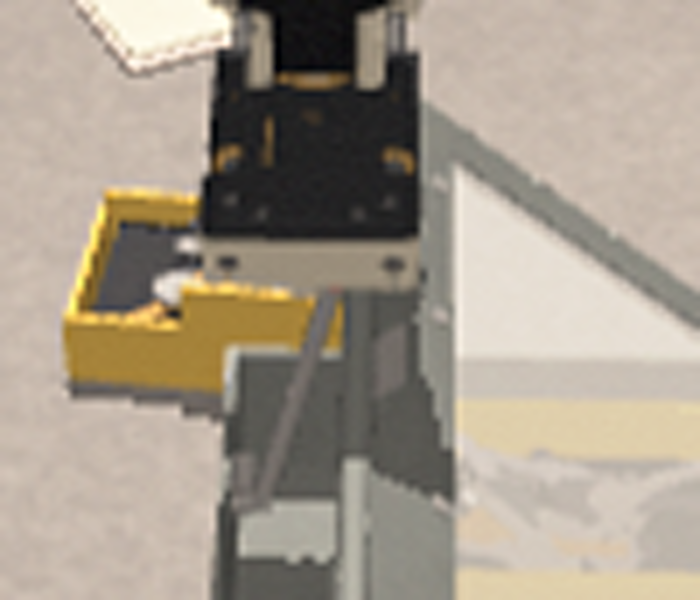

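```bash
python3 -m inch '[[1,-0.0012,-0.007,0,0],[1,-0.0025,-0.014,0,0],[1,-0.0037,-0.021,0,0],[1,-0.005,-0.028,0,0],[1,-0.005,-0.028,0,0]]';python3 red.py
```

```text
t: 5.3
tool_pos: [0.6357, 0.0467, 0.2017]
orientation: [-1.117, 1.341, -1.342]
force: [-2.5, -0.3, 0.3]
opening: 0.0007
t 5.3 case xyz mm [-72.2  81.  201.7] F case [-2.4 -0.7  0.3]
side [(41, [271, 233, 4, 11], [272.5, 238.4])]
top [(41, [294, 233, 13, 5], [300.2, 234.8])]
```

Run:
```python
import numpy as np
x0=-72.2;c,n=np.cos(.1792),np.sin(.1792)
for q in np.arange(.756,-.01,-.027):
    x=102.5-245*np.cos(q)+5*np.sin(q)-x0; z=-171.9+245*np.sin(q)+5*np.cos(q)
    print(round(q,3),'case dx %.1f'%x,'world %.1f %.1f'%(c*x,-n*x),'dz %.1f'%z)
```

```text
0.756 case dx -0.1 world -0.1 0.0 dz -0.2
0.729 case dx -4.7 world -4.6 0.8 dz -5.0
0.702 case dx -9.1 world -9.0 1.6 dz -9.9
0.675 case dx -13.4 world -13.2 2.4 dz -14.9
0.648 case dx -17.6 world -17.3 3.1 dz -20.0
0.621 case dx -21.6 world -21.3 3.9 dz -25.3
0.594 case dx -25.5 world -25.1 4.6 dz -30.6
0.567 case dx -29.3 world -28.8 5.2 dz -36.1
0.54 case dx -32.9 world -32.3 5.9 dz -41.6
0.513 case dx -36.3 world -35.7 6.5 dz -47.3
0.486 case dx -39.6 world -39.0 7.1 dz -53.0
0.459 case dx -42.7 world -42.0 7.6 dz -58.9
0.432 case dx -45.7 world -45.0 8.1 dz -64.8
0.405 case dx -48.5 world -47.7 8.6 dz -70.8
0.378 case dx -51.2 world -50.3 9.1 dz -76.8
0.351 case dx -53.6 world -52.8 9.6 dz -83.0
0.324 case dx -56.0 world -55.1 10.0 dz -89.2
0.297 case dx -58.1 world -57.2 10.4 dz -95.4
0.27 case dx -60.1 world -59.1 10.7 dz -101.7
0.243 case dx -61.9 world -60.9 11.0 dz -108.1
0.216 case dx -63.5 world -62.5 11.3 dz -114.5
0.189 case dx -65.0 world -64.0 11.6 dz -121.0
0.162 case dx -66.3 world -65.2 11.8 dz -127.4
0.135 case dx -67.4 world -66.3 12.0 dz -134.0
0.108 case dx -68.3 world -67.2 12.2 dz -140.5
0.081 case dx -69.1 world -68.0 12.3 dz -147.1
0.054 case dx -69.7 world -68.6 12.4 dz -153.7
0.027 case dx -70.1 world -69.0 12.5 dz -160.3
-0.0 case dx -70.3 world -69.2 12.5 dz -166.9
```

```bash
python3 -m inch '[[1,-0.0046,0.0008,-0.005,0],[1,-0.009,0.0016,-0.01,0],[1,-0.0132,0.0024,-0.015,0],[1,-0.0173,0.0031,-0.02,0],[1,-0.0213,0.0039,-0.0253,0],[1,-0.0251,0.0046,-0.0306,0],[1,-0.0288,0.0052,-0.036,0],[1,-0.0323,0.0059,-0.0416,0]]';python3 red.py c7
```

```text
t: 6.4
tool_pos: [0.6031, 0.0533, 0.1597]
orientation: [-1.117, 1.341, -1.341]
force: [-5.3, 0.7, 0.7]
opening: 0.0005
t 6.4 case xyz mm [-105.5   81.8  159.7] F case [-5.4 -0.3  0.7]
side [(12, [268, 253, 4, 4], [269.2, 254.8])]
top [(40, [294, 234, 13, 5], [300.3, 235.6])]
```

View pics/c7.png

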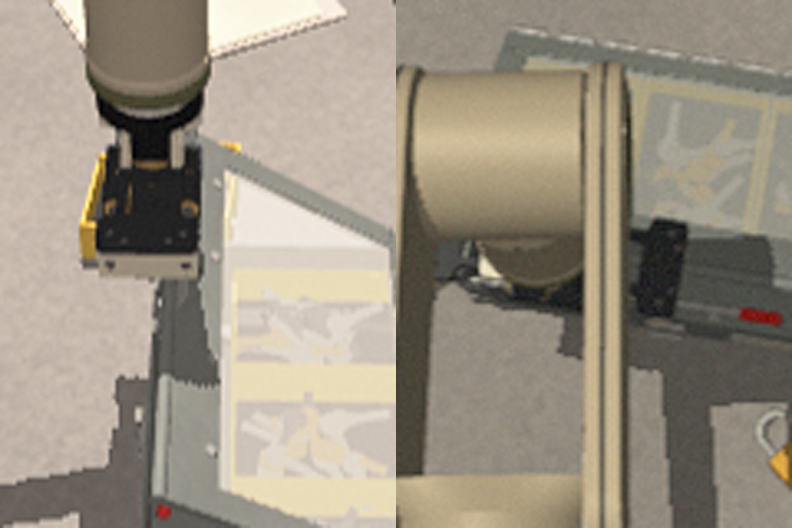

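```bash
python3 -m inch '[[1,-0.0034,0.0006,-0.0057,0],[1,-0.0067,0.0012,-0.0114,0],[1,-0.0097,0.0017,-0.0173,0],[1,-0.0127,0.0022,-0.0232,0],[1,-0.0154,0.0027,-0.0292,0],[1,-0.018,0.0032,-0.0352,0]]';python3 red.py
```

```text
t: 7.25
tool_pos: [0.5837, 0.0569, 0.1229]
orientation: [-1.119, 1.343, -1.34]
force: [-5.3, 1.3, -0.6]
opening: 0.0003
t 7.25 case xyz mm [-125.2   81.8  122.9] F case [-5.5  0.3 -0.6]
side []
top []
```

```bash
python3 -m inch '[[1,-0.0014,0.0003,-0.004,0],[1,-0.0027,0.0005,-0.008,0],[1,-0.0046,0.0008,-0.0143,0],[1,-0.0064,0.0012,-0.0205,0]]';python3 red.py
```

```text
t: 7.85
tool_pos: [0.5753, 0.0584, 0.1008]
orientation: [-1.123, 1.346, -1.338]
force: [-10.7, 2.0, 1.5]
opening: 0.0006
t 7.85 case xyz mm [-133.7   81.8  100.8] F case [-10.9   0.    1.5]
side []
top []
```

```bash
python3 -m inch '[[1,0.0015,-0.0003,-0.002,0],[1,0.0008,-0.0001,-0.005,0],[1,0,0,-0.009,0],[1,-0.0008,0.0001,-0.013,0]]';python3 red.py
```

```text
t: 8.45
tool_pos: [0.5704, 0.0593, 0.0851]
orientation: [-1.129, 1.352, -1.333]
force: [-19.4, 4.9, 1.4]
opening: 0.0006
t 8.45 case xyz mm [-138.7   81.8   85.1] F case [-20.    1.4   1.4]
side []
top []
```

```bash
python3 -m inch '[[1,0.0042,-0.0008,0.003,0],[1,0.0039,-0.0007,0.004,0],[1,0.0034,-0.0006,0.004,0],[1,0.0029,-0.0005,0.004,0]]';python3 red.py
```

```text
t: 9.05
tool_pos: [0.5704, 0.0593, 0.0871]
orientation: [-1.134, 1.356, -1.33]
force: [-12.7, 2.2, 0.1]
opening: 0.0009
t 9.05 case xyz mm [-138.7   81.8   87.1] F case [-12.8  -0.    0.1]
side []
top []
```

```bash
python3 -m inch '[[1,0.0026,-0.0005,0.001,0],[1,0.0023,-0.0004,-0.001,0],[1,0.0019,-0.0003,-0.003,0],[1,0.0015,-0.0003,-0.005,0],[1,0.0011,-0.0002,-0.007,0],[1,0.0007,-0.0001,-0.009,0]]';python3 red.py c8
```

```text
t: 9.9
tool_pos: [0.5674, 0.0598, 0.0762]
orientation: [-1.14, 1.362, -1.326]
force: [-17.6, 3.6, 1.0]
opening: 0.0005
t 9.9 case xyz mm [-141.7   81.7   76.2] F case [-18.    0.4   1. ]
side []
top []
```

View pics/c8.png

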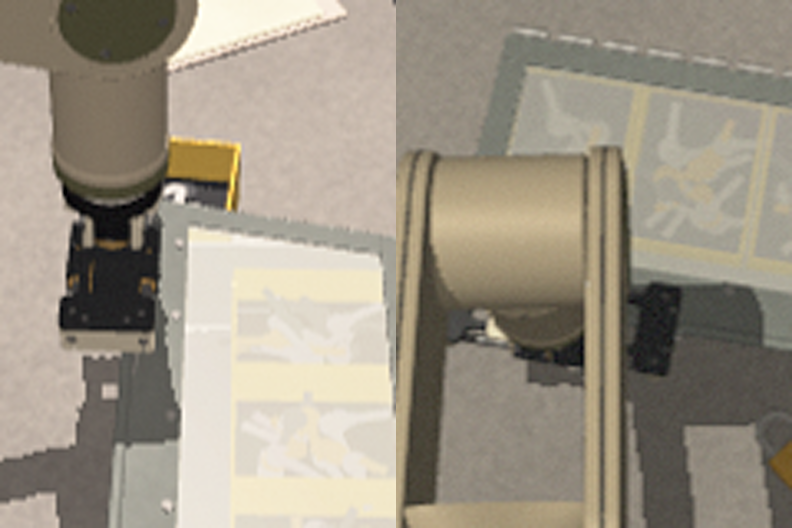

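Run:
```python
from h import *
S=robot.read_camera('side')
c,n=np.cos(.1792),np.sin(.1792)
def W(x,y,z): return np.array([.6923+c*x+n*y,-.0459-n*x+c*y,z])
for q in(.25,.2,.15,.12,.1,.08,.05,0):
    f=lambda y:proj(S,W(.118-.25*np.cos(q),y,.093+.25*np.sin(q))).round(1)
    print(q,f(.18),f(-.18))
# white-ish/gray profile across lip near right end: row just inside y=-.17
g=cv2.cvtColor(S['color'],cv2.COLOR_RGB2GRAY)
for y in(-.17,-.1):
    v=int(proj(S,W(-.13,y,.11))[1]); print(v,g[v,250:300].tolist())
```

```text
0.25 [261.3 156.6] [253.3 268. ]
0.2 [260.5 159.7] [252.4 270.7]
0.15 [259.9 162.8] [251.7 273.4]
0.12 [259.6 164.6] [251.5 275. ]
0.1 [259.5 165.8] [251.4 276.1]
0.08 [259.4 167.1] [251.3 277.2]
0.05 [259.4 168.9] [251.3 278.8]
0 [259.4 171.9] [251.4 281.4]
274 [102, 101, 99, 97, 100, 100, 102, 102, 103, 100, 102, 103, 90, 67, 63, 87, 90, 91, 91, 90, 90, 90, 90, 89, 87, 86, 86, 85, 83, 81, 80, 75, 79, 81, 83, 104, 93, 113, 131, 140, 148, 146, 148, 151, 149, 159, 161, 171, 176, 173]
248 [102, 100, 98, 117, 168, 181, 149, 149, 168, 167, 166, 168, 168, 166, 165, 163, 164, 164, 166, 165, 167, 167, 162, 169, 235, 232, 230, 231, 230, 230, 229, 230, 229, 230, 228, 229, 229, 229, 228, 230, 235, 234, 234, 234, 234, 233, 234, 234, 234, 234]
```

```bash
cat > lid.py <<'E'
from h import *
S=robot.read_camera('side')
g=cv2.cvtColor(S['color'],cv2.COLOR_RGB2GRAY)
c,n=np.cos(.1792),np.sin(.1792)
def W(x,y,z): return np.array([.6923+c*x+n*y,-.0459-n*x+c*y,z])
for u in(258,264): print(u,[(v,int(g[v,u])) for v in range(258,292)])
for x in(-.125,-.105):
  print([(q,proj(S,W(.115+(x-.115)*np.cos(q)+.008*np.sin(q),-.18,.098+(.115-x)*np.sin(q))).round(1).tolist()) for q in(.2,.15,.1,.05,0)])
E
python3 lid.py
```

```text
258 [(258, 168), (259, 168), (260, 168), (261, 168), (262, 168), (263, 168), (264, 166), (265, 165), (266, 167), (267, 167), (268, 166), (269, 170), (270, 143), (271, 76), (272, 90), (273, 104), (274, 101), (275, 100), (276, 99), (277, 100), (278, 101), (279, 99), (280, 104), (281, 102), (282, 100), (283, 102), (284, 103), (285, 103), (286, 101), (287, 97), (288, 101), (289, 101), (290, 99), (291, 98)]
264 [(258, 167), (259, 166), (260, 165), (261, 165), (262, 164), (263, 163), (264, 162), (265, 164), (266, 164), (267, 163), (268, 165), (269, 165), (270, 157), (271, 123), (272, 76), (273, 73), (274, 64), (275, 66), (276, 65), (277, 66), (278, 64), (279, 64), (280, 71), (281, 89), (282, 104), (283, 112), (284, 109), (285, 110), (286, 111), (287, 100), (288, 85), (289, 85), (290, 83), (291, 85)]
[(0.2, [256.0, 270.1]), (0.15, [255.2, 272.7]), (0.1, [254.6, 275.3]), (0.05, [254.3, 277.9]), (0, [254.3, 280.4])]
[(0.2, [264.7, 271.1]), (0.15, [263.9, 273.5]), (0.1, [263.3, 275.9]), (0.05, [262.9, 278.2]), (0, [262.8, 280.5])]
```

```bash
python3 -m inch '[[1,0.0035,-0.0006,0.003,0],[1,0.0031,-0.0006,0.0035,0],[1,0.0027,-0.0005,0.002,0],[1,0.0022,-0.0004,-0.0005,0],[1,0.0017,-0.0003,-0.003,0],[1,0.0012,-0.0002,-0.0055,0],[1,0.0007,-0.0001,-0.008,0]]';python3 red.py; python3 lid.py | cut -c180-420
```

```text
t: 10.98
tool_pos: [0.565, 0.0601, 0.0663]
orientation: [-1.145, 1.367, -1.323]
force: [-13.3, 2.4, -0.7]
opening: 0.0004
t 10.975 case xyz mm [-144.2   81.6   66.3] F case [-13.5  -0.   -0.7]
side []
top []
147), (273, 91), (274, 88), (275, 102), (276, 101), (277, 103), (278, 100), (279, 100), (280, 102), (281, 101), (282, 100), (283, 102), (284, 101), (285, 101), (286, 99), (287, 100), (288, 100), (289, 98), (290, 98), (291, 97)]
162), (273, 126), (274, 74), (275, 69), (276, 67), (277, 64), (278, 64), (279, 64), (280, 72), (281, 88), (282, 102), (283, 111), (284, 111), (285, 110), (286, 110), (287, 100), (288, 85), (289, 85), (290, 84), (291, 84)]
```

```bash
python3 -m inch '[[1,0.0028,-0.0005,0.002,0],[1,0.0026,-0.0005,0,0],[1,0.0023,-0.0004,-0.002,0],[1,0.002,-0.0004,-0.0045,0],[1,0.0017,-0.0003,-0.007,0],[1,0.0014,-0.0003,-0.0095,0],[1,0.0012,-0.0002,-0.012,0]]';python3 red.py; python3 lid.py | cut -c180-360
```

```text
t: 12.0
tool_pos: [0.5624, 0.0606, 0.052]
orientation: [-1.151, 1.373, -1.319]
force: [-15.2, 4.1, -0.4]
opening: 0.0005
t 12.0 case xyz mm [-146.8   81.6   52. ] F case [-15.7   1.4  -0.4]
side []
top []
174), (273, 174), (274, 174), (275, 150), (276, 91), (277, 90), (278, 101), (279, 101), (280, 99), (281, 98), (282, 98), (283, 99), (284, 102), (285, 99), (286, 101), (287, 100), (2
171), (273, 172), (274, 173), (275, 165), (276, 129), (277, 72), (278, 68), (279, 64), (280, 71), (281, 88), (282, 102), (283, 110), (284, 109), (285, 108), (286, 109), (287, 101),
```

```bash
python3 -m inch '[[1,0.0031,-0.0006,0.002,0],[1,0.003,-0.0005,0,0],[1,0.0028,-0.0005,-0.002,0],[1,0.0026,-0.0005,-0.0045,0],[1,0.0024,-0.0004,-0.007,0],[1,0.0022,-0.0004,-0.009,0],[1,0.002,-0.0004,-0.011,0]]';python3 red.py; python3 lid.py | cut -c180-360
```

```text
t: 13.02
tool_pos: [0.5607, 0.0608, 0.0386]
orientation: [-1.157, 1.378, -1.315]
force: [-15.2, 4.7, -2.2]
opening: 0.0007
t 13.025 case xyz mm [-148.5   81.6   38.6] F case [-15.8   1.9  -2.2]
side []
top []
177), (273, 176), (274, 175), (275, 174), (276, 175), (277, 168), (278, 127), (279, 80), (280, 94), (281, 100), (282, 98), (283, 98), (284, 101), (285, 100), (286, 100), (287, 98), 
174), (273, 176), (274, 173), (275, 174), (276, 171), (277, 175), (278, 146), (279, 74), (280, 77), (281, 86), (282, 101), (283, 112), (284, 109), (285, 108), (286, 110), (287, 100)
```

```bash
python3 -m inch '[[1,0.0032,-0.0006,0.002,0],[1,0.0032,-0.0006,0,0],[1,0.0031,-0.0006,-0.002,0],[1,0.003,-0.0005,-0.004,0],[1,0.003,-0.0005,-0.006,0],[1,0.0029,-0.0005,-0.008,0],[1,0.0028,-0.0005,-0.0095,0]]';python3 red.py; python3 lid.py | cut -c180-360
```

```text
t: 14.05
tool_pos: [0.5599, 0.0609, 0.0278]
orientation: [-1.162, 1.384, -1.311]
force: [-23.6, 3.9, 14.3]
opening: 0.0004
t 14.05 case xyz mm [-149.4   81.5   27.8] F case [-23.9  -0.3  14.3]
side []
top []
174), (273, 174), (274, 174), (275, 174), (276, 174), (277, 172), (278, 172), (279, 177), (280, 146), (281, 80), (282, 94), (283, 101), (284, 100), (285, 99), (286, 98), (287, 97), 
171), (273, 173), (274, 173), (275, 173), (276, 172), (277, 172), (278, 174), (279, 175), (280, 145), (281, 79), (282, 99), (283, 113), (284, 108), (285, 110), (286, 108), (287, 100
```

```bash
python3 -m inch '[[1,0,0,-0.001,0],[1,-0.002,0.0004,-0.002,0],[1,-0.005,0.0009,-0.002,0],[1,-0.01,0.0018,-0.002,0],[1,-0.025,0.0045,0,0],[1,-0.05,0.009,0.01,0],[1,-0.08,0.014,0.04,0],[1,-0.1,0.018,0.08,0]]';python3 red.py; python3 lid.py | cut -c180-360
```

```text
t: 15.2
tool_pos: [0.4576, 0.079, 0.1076]
orientation: [-1.165, 1.385, -1.31]
force: [0.5, 0.2, 0.8]
opening: 0.0004
t 15.2 case xyz mm [-253.2   81.1  107.6] F case [0.5 0.3 0.8]
side []
top []
170), (273, 171), (274, 171), (275, 171), (276, 172), (277, 170), (278, 170), (279, 162), (280, 124), (281, 79), (282, 91), (283, 100), (284, 98), (285, 98), (286, 96), (287, 97), (
168), (273, 169), (274, 171), (275, 173), (276, 168), (277, 169), (278, 168), (279, 171), (280, 142), (281, 76), (282, 96), (283, 109), (284, 107), (285, 106), (286, 108), (287, 96)
```

```bash
python3 -m inch '[[1,-0.03,0.005,0.04,0],[1,-0.05,0.009,0.08,0],[1,-0.05,0.009,0.12,0],[1,-0.05,0.009,0.12,0]]'
python3 - <<'E'
from h import *
a=robot.read_camera('side')['color'][90:380,180:400];b=robot.read_camera('top')['color'][90:380,140:420]
cv2.imwrite('pics/f.png',cv2.resize(np.hstack([a,b]),None,fx=1.6,fy=1.6)[:,:,::-1])
E
```

```text
t: 15.85
tool_pos: [0.4133, 0.0884, 0.2334]
orientation: [-1.153, 1.375, -1.315]
force: [0.5, 0.3, -0.3]
opening: 0.0001
```

View pics/f.png

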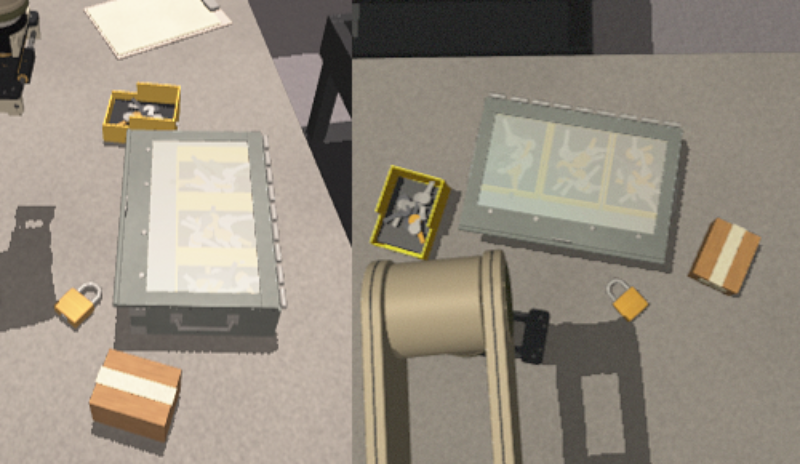

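The lid lies shut on the case in both views. The bin, carton and padlock look where they were, and the arm is clear.

```bash
python3 -c "
from plant import robot
print(robot.close_job())"
```

```text
the job is handed in; nothing more can be done
None
```

The lid is fully shut, and I handed the job in at about 16 s of the 42 s allowed. I pushed the stay rod over to the right with the closed fingers, and it fell flat. The lid dropped only slightly before the fingers, standing just in front of the lip, caught it at about 0.76 rad. I then lowered it in small, force-checked steps (about 0.2 rad/s, then slower) and backed away.

**Last checks**
- **Lid:** its edge in the side picture was at row 280.5, which matches a lid angle of 0. It stayed there after I backed away.
- **Contact:** tool force was back to noise level (under 1 N). The highest reading between steps was about 28 N at the fingertips, just as the lid met the rim.
- **Loose items:** the bin, carton and padlock look unmoved in the final pictures; I judged this by eye.

**What differed or disagreed**
- **Way of reaching in:** the moves only allow a downward-pointing tool, so the lid rested against the sides of the vertical fingers, not on horizontal finger backs.
- **Lid angle on the way down:** the finger position gave a lid angle up to about 0.1 rad too low, because the arm gave way by 3–4 mm. I used the picture's lid edge for the last part.
- **Tool tilt:** the tool tilted by a few hundredths of a radian under load.

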